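Make up the sampling kit and the balance-check kit

ROBOT

A 6-joint arm with a two-finger parallel gripper is mounted at the origin on the work surface. World frame = base frame: x ahead of the robot, y to its left, z up, the work surface at z = 0. Lengths are in m, angles in degrees, forces in N, time in s.
With the tool pointing down it reaches from about 0.225 to 0.725 m from the base axis. Payload 3.1 kg.
Tool frame: the origin (TCP) lies at the very end of the fingers, on their centre line; the grasp point (between the pads) lies 19 mm behind it; z points along the fingers, y is the line along which they close (so a half turn about z gives the same grasp; the last joint's range is limited). The gripper opens to 85 mm and grips with 20 to 120 N. Pads are 22 mm wide; open, the fingers measure 114 mm over their backs; the gripper's body (76 mm by 85 mm) begins 54 mm behind the grasp point. The pads swing forward as they close: fully open they stand 13 mm farther back than shut.
Start: joints at [-78.598, 2.75, 5.684, 92.934, 0, 82.678], TCP at [0.169, -0.497, 0.231] pointing down, gripper open.
Joint ranges: [-166.93, 166.93], [-56.73, 111.36], [-69.38, 81.34], [-121.58, 131.49], [-85.45, 84.26], [-180, 180]. Speed limits (degrees/s): [159.86, 159.86, 180, 180, 180, 180].

INTERFACE

Orientations are given as a 3x3 rotation matrix whose columns are the frame's x, y, z axes.
In Python, from workcell import manip gives the robot as it stands.
- The arm moves only by the tool apply_moves, never from a script. Its arguments are lists of equal length, an entry for each row: "travel": the shift along the tool's x, y, z in cm, a list of three; "yaw": the turn about the tool's z in degrees; "hand": the opening, from -1 (shut) to 1 (fully open). A call has exactly 5 rows; each row is the pose to reach, as a shift and turn from the pose commanded when the call began, along the tool's axes at that moment; what a row does not reach only later rows make up. A row lasts 1/8 s, in which the tool goes at most 62.5 mm and 10.7 degrees, less where a joint would pass 70% of its speed; a pose out of reach is approached as far as the arm can. A call with a gripper value outside its range is refused whole. The fingers move at their own pace and stop on an object; "newtons" is the grip in N (left out, the last holds). Time passes only in rows, so rows that repeat a pose let the fingers close, or fill a call up. It gives the time, the measured TCP pose, the force, the opening and the grip force at its end, in the units of the state.
- manip.state(): the state, without advancing time (a new reading comes with each control period).
- manip.capture(name): name is "scene" or "top" or "wrist"; returns a dict with "color" (420x560x3 uint8, red, green, blue), "range_z" (420x560 float32, m along the optical axis (not along the pixel's ray), 0 where there is no reading), "K" (3x3 intrinsics, pixels), "k1" (the pictures are not rectified: a ray, as slopes to the right and down, at radius r is drawn at 1 + k1 r^2 times it, then the intrinsics apply), "R" (3x3) and "t" (3): a world point X has camera coordinates R X + t; the wrist camera has in their place "T_tool_cam" (4x4, takes a point from camera to tool coordinates, whose origin is the TCP and whose axes are the flange's). Camera axes: x right, y down, z forward; pixel columns grow to the right and rows downward; lengths in m; the calibration is good to about 2 mm. A picture is of the moment at which its call begins: read the wrist's pose just before it.
- manip.finish_job(): hands the job in; it is judged then, once.
Trained networks look in a picture, given as the dict that the camera call returned (one of the last four; its "shot" number tells which), for a name from the list of things; names that differ only in an ending like _2 or _b are one class to them, and where a whole thing is asked for, a point or a joint stands for the part that bears it (a point fixed in the world has none). Each returns a list of dicts, best first, with "p" (0 to 1); they miss things now and then, are a little off and sometimes report something else, mostly with a low value. They report only what shows in the picture. A call takes as long as a camera call. They do not tell look-alikes from the thing itself.
- manip.outline_of(picture, name): "region" (420x560 bool, what is visible of it) and "bbox" ([left, top, right, bottom] in pixels, round what is visible of it).
- manip.place_of(picture, name): "pixel" ([column, row] in pixels: a listed point, or the origin of a listed thing).
The state is a dict: "time": time; "q": joint angles; "joint_vel": joint speeds; "joint_torque": joint torques, N m; "eef_pos": TCP position; "ee_rot": TCP orientation; "ft_force": force on the tool from outside, world axes, zero at the start; "wrist_torque": the same for the moment, N m; "grip_width": finger opening in m; "grasp_force": force on a finger pad.
Only numpy, scipy, OpenCV 4.12 (cv2) and the standard library are available. Lean on these libraries where they do the work, as an engineer would, in place of code of your own. Each camera call takes 0.05 s, during which the arm holds its last target. There are 200 camera calls.

TASK

Make up two kits from the stock on the lab bench, one thing to a compartment, each standing upright on the tray's floor: the long tray gets the tall bottle in its middle compartment, with the jar and one steel cup in the end compartments (either way round); the short tray gets the large balance weight and the other steel cup (either way round). Leave the small bottle and the small weight standing where they are, set things down without dropping them and knock no glass over. Finish with everything let go and at rest.

Things in the scene. Friction and masses are not known exactly. Their poses are not given: they have to be found in the camera images.
- tray_long: the long kit tray: grey plastic, open on top, 240 mm long (x) by 80 mm wide (y), 22 mm high; floor and walls 4 mm thick. Two cross walls, as high as the rim, make three equal compartments in a row along x, each 75 x 72 mm inside, centred at x = -79, 0 and +79 mm. Origin at the centre of its underside; it stands on the bench to one side of the stock and is fixed there.
- tray_short: the short kit tray: grey plastic, open on top, 162 mm long (x) by 80 mm wide (y), 22 mm high; floor and walls 4 mm thick. One cross wall, as high as the rim, makes two equal compartments in a row along x, each 75 x 72 mm inside, centred at x = -39.5 and +39.5 mm. Origin at the centre of its underside; it stands on the bench on the other side of the stock and is fixed there.
- bottle_tall: the tall sample bottle: amber glass with paper label, narrow neck and black cap, 44 mm diameter, 88 mm high, straight-sided up to about 50 mm, 0.11 to 0.18 kg. Origin at the centre of its underside, z up. It stands upright on the bench.
- bottle_short: the small bottle, same style as the tall one but 30 mm diameter and 52 mm high; it is not needed and stays in the stock. Origin at the centre of its underside, z up.
- jar: wide-mouth amber glass jar with a broad white screw lid, no label, 52 mm diameter over body and lid alike, straight-sided, 55 mm high (the lid is the top 14 mm), 0.1 to 0.17 kg. Origin at the centre of its underside, z up. It stands upright on the bench.
- cup_1: open straight-sided stainless steel cup, 51 mm outside diameter, 56 mm high, 3 mm wall; 0.09 to 0.14 kg; one of two identical cups, either may go into either tray. Origin at the centre of its underside, z up along its axis. It stands upright on the bench.
- cup_2: open straight-sided stainless steel cup, 51 mm outside diameter, 56 mm high, 3 mm wall; 0.09 to 0.14 kg; the other of the two identical cups. Origin at the centre of its underside, z up along its axis. It stands upright on the bench.
- weight_large: the large balance weight: brass cylinder of 36 mm diameter and 46 mm height with a neck and a 26 mm wide knob on top, 60 mm high in all, 0.32 to 0.52 kg. Origin at the centre of its underside, z up. It stands upright on the bench.
- weight_small: the small balance weight, same shape, 22 mm diameter, 37 mm high; it is not needed and stays in the stock. Origin at the centre of its underside, z up.
There are look-alikes about, which are no part of the job. What is shaped like the jar but pink or red is not meant.

How it is judged (in metres and radians):
At the end, for the whole second after the job is handed in: Bottle in the middle of the long tray, jar and a cup in its ends, large weight and the other cup in the short tray: one to a compartment, underside within 10 mm of the tray's, upright within 7 degrees, released, at rest; small bottle and weight upright within 30 mm of start (x of bottle_tall in the frame of tray_long between -0.02 and 0.02 m and y of bottle_tall in the frame of tray_long between -0.022 and 0.022 m and z of each of bottle_tall, jar in the frame of tray_long below 0.01 m and x of jar in the frame of tray_long between -0.1 and 0.1 m and y of jar in the frame of tray_long between -0.022 and 0.022 m and x of weight_large in the frame of tray_short between -0.062 and 0.062 m and y of weight_large in the frame of tray_short between -0.022 and 0.022 m and z of weight_large in the frame of tray_short below 0.01 m and (((x of cup_1 in the frame of tray_long between -0.1 and 0.1 m and y of cup_1 in the frame of tray_long between -0.022 and 0.022 m and z of cup_1 in the frame of tray_long below 0.01 m) and (x of cup_2 in the frame of tray_short between -0.062 and 0.062 m and y of cup_2 in the frame of tray_short between -0.022 and 0.022 m and z of cup_2 in the frame of tray_short below 0.01 m)) or ((x of cup_2 in the frame of tray_long between -0.1 and 0.1 m and y of cup_2 in the frame of tray_long between -0.022 and 0.022 m and z of cup_2 in the frame of tray_long below 0.01 m) and (x of cup_1 in the frame of tray_short between -0.062 and 0.062 m and y of cup_1 in the frame of tray_short between -0.022 and 0.022 m and z of cup_1 in the frame of tray_short below 0.01 m))) and angle between each of bottle_tall, jar, cup_1, cup_2, weight_large, bottle_short, weight_small's own z axis and vertical below 0.12 rad and linear speed of each of bottle_tall, jar, cup_1, cup_2, weight_large, bottle_short, weight_small below 0.02 m/s and angular speed of each of bottle_tall, jar, cup_1, cup_2, weight_large, bottle_short, weight_small below 0.2 rad/s and distance of each of bottle_short, weight_small from where it was at the start of the episode below 0.03 m); the robot touches nothing.
It fails at once if a bottle or the jar is knocked over (angle between any of bottle_tall, jar, bottle_short's own z axis and vertical above 0.7 rad).
It fails at once if a kit thing is dropped (falls freely by more than about 30 mm) ((contact force between the fingers and bottle_tall below 0.01 N and linear speed of bottle_tall above 0.8 m/s) or (contact force between the fingers and jar below 0.01 N and linear speed of jar above 0.8 m/s) or (contact force between the fingers and cup_1 below 0.01 N and linear speed of cup_1 above 0.8 m/s) or (contact force between the fingers and cup_2 below 0.01 N and linear speed of cup_2 above 0.8 m/s) or (contact force between the fingers and weight_large below 0.01 N and linear speed of weight_large above 0.8 m/s)).
It fails at once if the small bottle or small weight is moved by more than 30 mm (distance of any of bottle_short, weight_small from where it was at the start of the episode above 0.03 m).
It also fails if it takes over 134 s, if anything falls off the work surface, if the arm or the gripper's body presses on something with over 40 N, if the wrist force passes 120 N, or if a joint passes its speed limit or range.

## Working session

There is one attempt and no reset: what is moved stays moved. The work goes in short steps, Python scripts to look and compute and a tool call to move; the robot and the scene stay as the last step left them, time stands still between calls to the robot, and variables do not carry over. Pictures are saved under pics/ and viewed, at most 14 in all, crops included, and the job is handed in when it is done.

Besides the shell and the picture viewer there is one more tool, called after "Call:" as name(argument=value, ...), one argument or row to a line, values as JSON. apply_moves: Moves the arm, as the interface text tells. Its arguments: {"type":"object","properties":{"travel":{"type":"array"},"yaw":{"type":"array"},"hand":{"type":"array"},"newtons":{"type":"number"}},"required":["travel","yaw","hand"]}

```bash
mkdir -p pics; cat > h.py <<'E'
import numpy as np, cv2
from workcell import manip
def save(c,name,box=None,s=1):
    im=c["color"][:,:,::-1]
    if box: im=im[box[1]:box[3],box[0]:box[2]]
    cv2.imwrite("pics/"+name,cv2.resize(im,None,fx=s,fy=s,interpolation=cv2.INTER_CUBIC))
def rays(c,px):
    px=np.atleast_2d(px).astype(float);K=np.array(c["K"])
    d=np.c_[(px[:,0]-K[0,2])/K[0,0],(px[:,1]-K[1,2])/K[1,1]]
    u=d.copy()
    for _ in range(20): u=d/(1+c["k1"]*(u**2).sum(1,keepdims=True))
    return np.c_[u,np.ones(len(u))]
def ext(c,st=None):
    if "R" in c: R=np.array(c["R"]);return R.T,-R.T@np.array(c["t"])
    T=np.array(c["T_tool_cam"]);Rt=np.array(st["ee_rot"]);return Rt@T[:3,:3],Rt@T[:3,3]+np.array(st["eef_pos"])
def cloud(c,mask,st=None):
    v,u=np.nonzero(mask&(c["range_z"]>0));A,o=ext(c,st)
    return (rays(c,np.c_[u,v])*c["range_z"][v,u][:,None])@A.T+o,np.c_[u,v]
def onplane(c,px,z,st=None):
    A,o=ext(c,st);d=rays(c,px)@A.T
    return o+d*((z-o[2])/d[:,2])[:,None]
E
python3 - <<'E'
from h import *
s=manip.state();print(s["eef_pos"],s["ee_rot"],s["grip_width"])
for n in ("scene","top"):
    c=manip.capture(n);save(c,n+".png",s=1.4)
    A,o=ext(c);print(n,o,c["shot"])
    for k in "tray_long tray_short bottle_tall bottle_short jar cup_1 weight_large weight_small".split():
        for r in manip.outline_of(c,k)[:4]:
            if r["p"]<.2: continue
            P,_=cloud(c,r["region"]);
            if len(P)<5: continue
            t=P[P[:,2]>P[:,2].max()-.012]
            print(k,round(r["p"],2),r["bbox"],"top z",np.round(np.percentile(P[:,2],97),3),"ctr",np.round((t.min(0)+t.max(0))/2,3)[:2],"ext",np.round(np.ptp(t,0),3)[:2])
E
```

```text
[ 0.16838802 -0.49660834  0.23010016] [[ 9.47070864e-01  3.21024223e-01 -4.75347293e-04]
 [ 3.21024437e-01 -9.47068043e-01  2.33084867e-03]
 [ 2.98072655e-04 -2.36007697e-03 -9.99997171e-01]] 0.08581766555281244
scene [ 1.23840732 -0.05816566  0.54576856] 1
tray_short 0.64 [85.8, 184.6, 133.3, 241.5] top z 0.023 ctr [ 0.519 -0.333] ext [0.17  0.097]
bottle_tall 0.72 [252.2, 153.8, 273.8, 192.9] top z 0.089 ctr [ 0.462 -0.01 ] ext [0.021 0.02 ]
bottle_short 0.52 [323.4, 191.3, 340.1, 218.4] top z 0.053 ctr [0.573 0.121] ext [0.016 0.015]
jar 0.94 [256.0, 254.4, 287.8, 301.5] top z 0.057 ctr [ 0.758 -0.019] ext [0.052 0.051]
jar 0.87 [268.3, 220.2, 296.1, 254.2] top z 0.057 ctr [0.663 0.006] ext [0.051 0.05 ]
jar 0.67 [357.4, 191.1, 386.7, 224.8] top z 0.057 ctr [0.602 0.196] ext [0.052 0.051]
cup_1 0.81 [187.1, 230.5, 218.7, 268.6] top z 0.057 ctr [ 0.683 -0.136] ext [0.052 0.05 ]
cup_1 0.69 [195.5, 160.5, 223.8, 195.7] top z 0.057 ctr [ 0.444 -0.128] ext [0.053 0.048]
weight_large 0.78 [258.5, 194.5, 274.3, 226.5] top z 0.062 ctr [ 0.61  -0.013] ext [0.088 0.024]
weight_small 0.7 [32
[... 533 characters left out ...]
, 273.8] top z 0.09 ctr [ 0.458 -0.01 ] ext [0.018 0.018]
bottle_short 0.62 [220.1, 263.9, 226.4, 275.3] top z 0.039 ctr [0.459 0.135] ext [0.013 0.018]
bottle_short 0.21 [318.8, 176.2, 337.6, 198.0] top z 0.057 ctr [ 0.68  -0.135] ext [0.051 0.046]
jar 0.83 [265.7, 177.9, 285.6, 207.2] top z 0.058 ctr [0.66  0.007] ext [0.051 0.05 ]
jar 0.82 [275.4, 148.1, 294.1, 166.9] top z 0.058 ctr [ 0.754 -0.019] ext [0.05  0.048]
cup_1 0.72 [313.4, 263.0, 334.4, 283.9] top z 0.058 ctr [ 0.442 -0.13 ] ext [0.046 0.049]
cup_1 0.58 [315.8, 175.7, 338.1, 198.9] top z 0.057 ctr [ 0.68  -0.136] ext [0.051 0.048]
weight_large 0.53 [275.3, 218.0, 286.7, 231.6] top z 0.062 ctr [ 0.574 -0.013] ext [0.023 0.023]
```

View pics/scene.png

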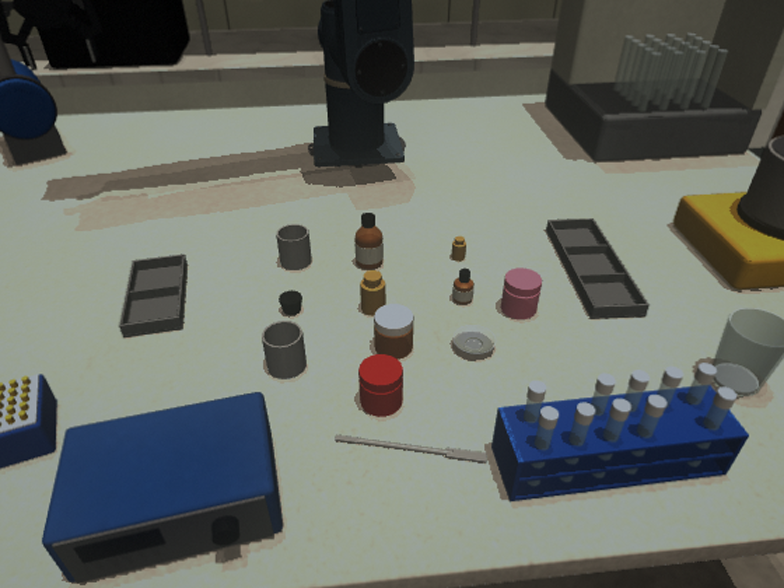

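View pics/top.png

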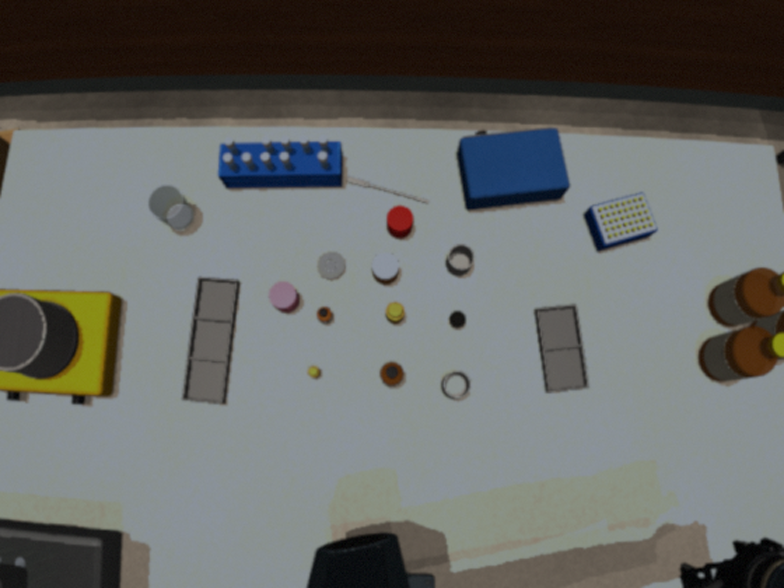

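The jar-shaped things in scene.png are a white-lidded amber one at (394,330), a red one at (381,385) and a pink one at (521,293). The white-lidded amber one fits the description. Steel cups are at (294,247) and (284,349), the tall bottle at (369,240) and the large brass weight at (373,292). I'll confirm with one crop and measure the trays.

```bash
python3 - <<'E'
from h import *
c=manip.capture("scene");save(c,"crop.png",(170,140,400,305),3.4)
t=manip.capture("top")
for cam,nm in((c,"scene"),(t,"top")):
  for k in("tray_long","tray_short"):
    for r in manip.outline_of(cam,k)[:1]:
        P,_=cloud(cam,cv2.dilate(r["region"].astype(np.uint8),np.ones((7,7)))>0)
        for lo,hi in((.017,.03),(.001,.03)):
            Q=P[(P[:,2]>lo)&(P[:,2]<hi)]
            print(nm,k,r["p"],cv2.minAreaRect((Q[:,:2]*1000).astype(np.float32)))
E
```

```text
scene tray_long 0.86 ((518.237060546875, 338.68682861328125), (81.65647888183594, 243.3964080810547), 87.60118865966797)
scene tray_long 0.86 ((498.13836669921875, 348.097900390625), (114.04119873046875, 295.301513671875), 87.06543731689453)
scene tray_short 0.62 ((518.9164428710938, -333.9613037109375), (166.54159545898438, 80.51056671142578), 6.870373725891113)
scene tray_short 0.62 ((502.9254150390625, -339.72442626953125), (215.6175079345703, 102.2447738647461), 8.129934310913086)
top tray_long 0.8 ((516.7791137695312, 338.8971862792969), (82.23397827148438, 241.08349609375), 87.24226379394531)
top tray_long 0.8 ((521.0762939453125, 342.61572265625), (106.12939453125, 261.4645080566406), 87.06845092773438)
top tray_short 0.65 ((515.753173828125, -334.96258544921875), (163.0123748779297, 82.07628631591797), 7.206737041473389)
top tray_short 0.65 ((517.6409912109375, -337.8906555175781), (182.81068420410156, 105.83042907714844), 7.341642379760742)
```

View pics/crop.png

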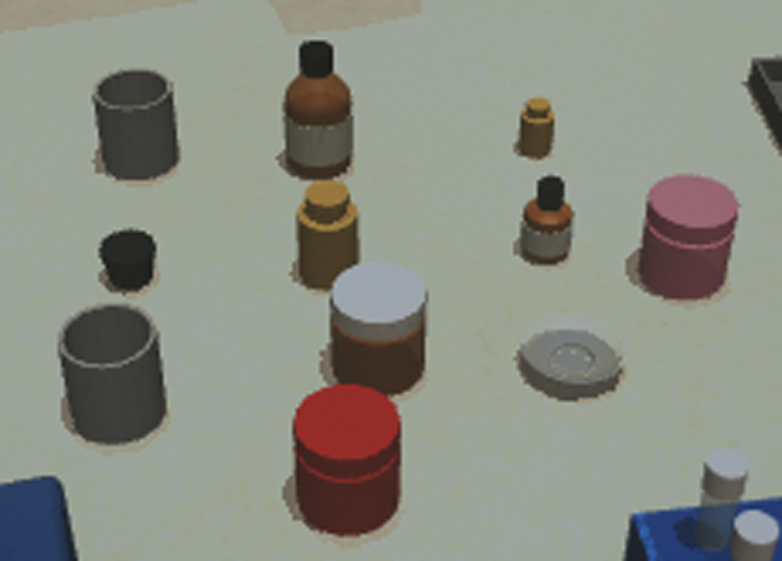

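Call:
apply_moves(
  travel=[
    [0,0,0],
    [0,0,0],
    [0,0,0],
    [0,0,0],
    [0,0,0],
  ],
  yaw=[-10,-20,-30,-40,-50],
  hand=[1,1,1,1,1],
  newtons=40,
)

```text
time: 1.82
eef_pos: [0.1685, -0.4972, 0.2313]
ee_rot: [[0.357, 0.934, 0.0], [0.934, -0.357, 0.0], [0.0, 0.0, -1.0]]
ft_force: [0.2, -0.5, 0.2]
grip_width: 0.0854
grasp_force: 0.0
```

The crop shows the jar as the white-lidded amber one at crop (378,325). Red is at (347,460), pink at (690,235). Heading for the near cup now.

Call:
apply_moves(
  travel=[
    [4.4,1.25,1],
    [8.8,2.5,2],
    [13.2,3.75,3],
    [17.6,5,4],
    [22,6.25,4],
  ],
  yaw=[-10.6,-21.2,-31.8,-42.4,-53],
  hand=[1,1,1,1,1],
)

```text
time: 2.45
eef_pos: [0.307, -0.3132, 0.1904]
ee_rot: [[-0.531, 0.848, -0.001], [0.848, 0.531, 0.001], [0.001, 0.0, -1.0]]
ft_force: [0.1, -0.7, 0.1]
grip_width: 0.0851
grasp_force: 0.0
```

Call:
apply_moves(
  travel=[
    [1.7,4.3,1],
    [3.4,8.6,2],
    [5.1,12.9,3],
    [6.7,17.2,4],
    [8.3,21.5,4],
  ],
  yaw=[-10.6,-21.2,-31.8,-42.4,-53],
  hand=[1,1,1,1,1],
)

```text
time: 3.08
eef_pos: [0.446, -0.1297, 0.1504]
ee_rot: [[-0.996, 0.086, -0.001], [0.086, 0.996, 0.0], [0.001, 0.0, -1.0]]
ft_force: [-0.5, -0.6, 1.5]
grip_width: 0.0852
grasp_force: 0.0
```

Call:
apply_moves(
  travel=[
    [0,0,0],
    [0,0,0],
    [0,0,0],
    [0,0,0],
    [0,0,0],
  ],
  yaw=[-4.9,-4.9,-4.9,-4.9,-4.9],
  hand=[1,1,1,1,1],
)

```text
time: 3.7
eef_pos: [0.4457, -0.1317, 0.1514]
ee_rot: [[-1.0, 0.008, 0.0], [0.008, 1.0, -0.0], [-0.0, -0.0, -1.0]]
ft_force: [0.1, -0.1, 1.1]
grip_width: 0.0853
grasp_force: 0.0
```

```bash
python3 - <<'E'
from h import *
s=manip.state();c=manip.capture("wrist");save(c,"w1.png")
print(s["eef_pos"],s["q"],np.round(s["ee_rot"],3),c["T_tool_cam"])
for k in("cup_1","bottle_tall","weight_large"):
  for r in manip.outline_of(c,k)[:3]:
    P,_=cloud(c,r["region"],s)
    if len(P)<20: continue
    t=P[P[:,2]>np.percentile(P[:,2],98)-.01];print(k,r["p"],r["bbox"],np.round((t.min(0)+t.max(0))/2,3),np.round(np.ptp(t,0),3))
E
```

```text
[ 0.44565874 -0.13168095  0.1514005 ] [-2.47396450e+01 -6.47115496e+00 -1.23948975e+01  8.40649939e+01
  2.01815338e-03 -2.42834505e+01] [[-1.     0.008  0.   ]
 [ 0.008  1.    -0.   ]
 [-0.    -0.    -1.   ]] [[ 4.11764507e-04 -9.45410109e-01 -3.25882735e-01  8.52961719e-02]
 [ 9.99999647e-01  6.27792522e-04 -5.57737537e-04 -6.52237880e-04]
 [ 7.31877450e-04 -3.25882391e-01  9.45410034e-01 -1.42160391e-01]
 [ 0.00000000e+00  0.00000000e+00  0.00000000e+00  1.00000000e+00]]
cup_1 0.88 [264.6, 383.2, 305.4, 399.7] [ 0.659 -0.136  0.018] [0.009 0.035 0.012]
cup_1 0.68 [254.4, 165.8, 325.6, 244.3] [ 0.441 -0.129  0.052] [0.051 0.05  0.011]
bottle_tall 0.58 [402.6, 187.4, 491.5, 266.1] [ 0.458 -0.01   0.084] [0.022 0.022 0.011]
```

Call:
apply_moves(
  travel=[
    [0.5,0.3,4],
    [0.5,0.3,8],
    [0.5,0.3,10.5],
    [0.5,0.3,12.5],
    [0.5,0.3,12.5],
  ],
  yaw=[-0.5,-0.5,-0.5,-0.5,-0.5],
  hand=[1,1,1,1,1],
)

```text
time: 4.53
eef_pos: [0.439, -0.1274, 0.0244]
ee_rot: [[-1.0, -0.002, -0.004], [-0.002, 1.0, 0.002], [0.004, 0.002, -1.0]]
ft_force: [0.5, -0.2, 0.5]
grip_width: 0.0855
grasp_force: 0.0
```

Call:
apply_moves(
  travel=[
    [0,0,0],
    [0,0,0],
    [0,0,0],
    [0,0,0],
    [0,0,0],
  ],
  yaw=[0,0,0,0,0],
  hand=[-1,-1,-1,-1,-1],
  newtons=35,
)

```text
time: 5.15
eef_pos: [0.4423, -0.1288, 0.0281]
ee_rot: [[-1.0, -0.002, 0.003], [-0.002, 1.0, -0.001], [-0.003, -0.001, -1.0]]
ft_force: [-0.3, 1.2, 5.4]
grip_width: 0.0505
grasp_force: 37.0
```

Call:
apply_moves(
  travel=[
    [0,0,-4],
    [0,0,-7],
    [-0.6,-3.5,-8],
    [-1.4,-8,-8],
    [-2.3,-13,-8],
  ],
  yaw=[0,0,0,0,0],
  hand=[-1,-1,-1,-1,-1],
)

```text
time: 5.78
eef_pos: [0.4643, -0.259, 0.1063]
ee_rot: [[-1.0, -0.003, 0.0], [-0.003, 1.0, 0.0], [-0.0, 0.0, -1.0]]
ft_force: [1.1, 0.5, -0.6]
grip_width: 0.0507
grasp_force: 37.1
```

Call:
apply_moves(
  travel=[
    [-0.6,-4,0],
    [-1.2,-7,0],
    [-1.3,-8,0],
    [-1.3,-8,2],
    [-1.3,-8,4],
  ],
  yaw=[0,0,0,0,0],
  hand=[-1,-1,-1,-1,-1],
)

```text
time: 6.4
eef_pos: [0.4771, -0.3374, 0.0657]
ee_rot: [[-1.0, -0.003, -0.0], [-0.003, 1.0, 0.001], [0.0, 0.001, -1.0]]
ft_force: [-0.4, 0.2, -0.9]
grip_width: 0.0504
grasp_force: 37.1
```

Call:
apply_moves(
  travel=[
    [0,0,0],
    [0,0,0],
    [0,0,0],
    [0,0,0],
    [0,0,0],
  ],
  yaw=[0,0,0,0,0],
  hand=[-1,-1,-1,-1,-1],
)

```text
time: 7.02
eef_pos: [0.4776, -0.3383, 0.0669]
ee_rot: [[-1.0, -0.002, 0.001], [-0.002, 1.0, -0.001], [-0.001, -0.001, -1.0]]
ft_force: [-0.6, 0.3, -1.5]
grip_width: 0.05
grasp_force: 37.1
```

```bash
python3 - <<'E'
from h import *
s=manip.state();print(s["eef_pos"],s["grip_width"])
c=manip.capture("wrist");save(c,"w2.png")
E
```

```text
[ 0.47756751 -0.33832429  0.06688564] 0.04998233584994594
```

View pics/w2.png

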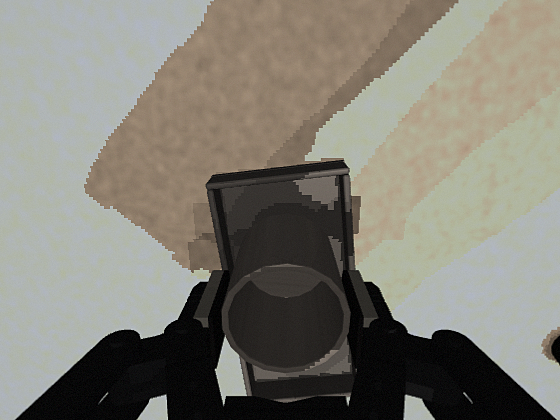

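Call:
apply_moves(
  travel=[
    [0,0,1.5],
    [0,0,2.6],
    [0,0,3.2],
    [0,0,3.5],
    [0,0,3.5],
  ],
  yaw=[0,0,0,0,0],
  hand=[-1,-1,-1,-1,-1],
)

```text
time: 7.7
eef_pos: [0.4768, -0.3376, 0.0322]
ee_rot: [[-1.0, -0.002, -0.001], [-0.002, 1.0, 0.001], [0.001, 0.001, -1.0]]
ft_force: [-2.3, 2.2, 4.5]
grip_width: 0.051
grasp_force: 37.6
```

Call:
apply_moves(
  travel=[
    [0,0,0],
    [0,0,0],
    [0,0,0],
    [0,0,0],
    [0,0,0],
  ],
  yaw=[0,0,0,0,0],
  hand=[-0.2,0.2,0.6,1,1],
)

```text
time: 8.32
eef_pos: [0.4774, -0.3382, 0.031]
ee_rot: [[-1.0, -0.002, 0.0], [-0.002, 1.0, 0.0], [-0.0, 0.0, -1.0]]
ft_force: [0.5, 0.4, -0.1]
grip_width: 0.0854
grasp_force: 0.0
```

Call:
apply_moves(
  travel=[
    [0,0,-4],
    [0,0,-8],
    [-1.5,5,-9],
    [-3.2,10.5,-9],
    [-5,16,-9],
  ],
  yaw=[0,0,0,0,0],
  hand=[1,1,1,1,1],
)

```text
time: 8.95
eef_pos: [0.5276, -0.1769, 0.1217]
ee_rot: [[-1.0, -0.001, 0.001], [-0.001, 1.0, -0.001], [-0.001, -0.001, -1.0]]
ft_force: [0.8, -0.4, -0.2]
grip_width: 0.0858
grasp_force: 0.0
```

Call:
apply_moves(
  travel=[
    [-1.6,5.5,0],
    [-3.2,11,0],
    [-4.5,15.5,0],
    [-4.9,16.5,0],
    [-4.9,16.5,0],
  ],
  yaw=[0,0,0,0,0],
  hand=[1,1,1,1,1],
)

```text
time: 9.57
eef_pos: [0.5757, -0.0127, 0.1211]
ee_rot: [[-1.0, -0.003, -0.0], [-0.003, 1.0, -0.001], [0.0, -0.001, -1.0]]
ft_force: [0.4, -0.5, -0.1]
grip_width: 0.0854
grasp_force: 0.0
```

```bash
cat > look.py <<'E'
import sys
from h import *
s=manip.state();c=manip.capture("wrist")
print(np.round(s["eef_pos"],4))
for k in sys.argv[1:]:
  for r in manip.outline_of(c,k)[:3]:
    P,_=cloud(c,r["region"],s)
    if len(P)<20: continue
    t=P[P[:,2]>np.percentile(P[:,2],98)-.01];print(k,round(r["p"],2),r["bbox"],np.round((t.min(0)+t.max(0))/2,3),np.round(np.ptp(t,0),3))
E
python3 look.py weight_large jar cup_1 bottle_tall
```

```text
[ 0.5757 -0.0127  0.1211]
weight_large 0.56 [257.0, 182.6, 312.0, 253.0] [ 0.575 -0.014  0.057] [0.026 0.025 0.009]
jar 0.93 [514.8, 206.8, 560.0, 286.4] [0.602 0.176 0.046] [0.033 0.01  0.014]
jar 0.68 [277.4, 269.1, 350.1, 370.3] [0.66  0.007 0.051] [0.053 0.051 0.011]
cup_1 0.6 [86.5, 288.7, 150.1, 355.5] [ 0.62  -0.113  0.111] [0.115 0.094 0.128]
bottle_tall 0.85 [253.7, 1.6, 331.7, 76.5] [ 0.46  -0.01   0.084] [0.017 0.021 0.011]
```

Call:
apply_moves(
  travel=[
    [0.1,-0.1,4],
    [0.1,-0.1,7],
    [0.1,-0.1,9],
    [0.1,-0.1,9.9],
    [0.1,-0.1,9.9],
  ],
  yaw=[0,0,0,0,0],
  hand=[1,1,1,1,1],
)

```text
time: 10.45
eef_pos: [0.5741, -0.0145, 0.0219]
ee_rot: [[-1.0, -0.001, -0.001], [-0.001, 1.0, 0.0], [0.001, 0.0, -1.0]]
ft_force: [0.1, -0.4, -0.3]
grip_width: 0.0855
grasp_force: 0.0
```

Call:
apply_moves(
  travel=[
    [0,0,0],
    [0,0,0],
    [0,0,0],
    [0,0,0],
    [0,0,0],
  ],
  yaw=[0,0,0,0,0],
  hand=[0,-1,-1,-1,-1],
  newtons=60,
)

```text
time: 11.08
eef_pos: [0.5757, -0.0138, 0.0237]
ee_rot: [[-1.0, -0.002, 0.002], [-0.002, 1.0, 0.0], [-0.002, 0.0, -1.0]]
ft_force: [-0.3, 1.5, 5.4]
grip_width: 0.034
grasp_force: 60.7
```

Call:
apply_moves(
  travel=[
    [0,0,0],
    [0,0,-2],
    [0,0,-5],
    [0,0,-8],
    [0,0,-10],
  ],
  yaw=[0,0,0,0,0],
  hand=[-1,-1,-1,-1,-1],
)

```text
time: 11.7
eef_pos: [0.5739, -0.014, 0.122]
ee_rot: [[-1.0, -0.002, -0.002], [-0.002, 1.0, -0.0], [0.002, -0.0, -1.0]]
ft_force: [0.1, 0.0, -2.8]
grip_width: 0.0341
grasp_force: 60.5
```

Call:
apply_moves(
  travel=[
    [0.3,-4,0],
    [0.6,-9,0],
    [0.9,-14,0],
    [1.2,-19,0],
    [1.5,-24,0],
  ],
  yaw=[0,0,0,0,0],
  hand=[-1,-1,-1,-1,-1],
)

```text
time: 12.32
eef_pos: [0.5586, -0.2549, 0.1199]
ee_rot: [[-1.0, -0.002, -0.004], [-0.002, 1.0, 0.002], [0.004, 0.002, -1.0]]
ft_force: [1.7, 0.3, -4.1]
grip_width: 0.034
grasp_force: 60.6
```

Call:
apply_moves(
  travel=[
    [0.3,-5,0],
    [0.3,-7.6,0],
    [0.3,-7.6,2],
    [0.3,-7.6,5],
    [0.3,-7.6,6],
  ],
  yaw=[0,0,0,0,0],
  hand=[-1,-1,-1,-1,-1],
)

```text
time: 12.95
eef_pos: [0.5543, -0.3281, 0.0572]
ee_rot: [[-1.0, -0.002, -0.007], [-0.002, 1.0, 0.005], [0.007, 0.005, -1.0]]
ft_force: [-0.4, 0.5, -4.1]
grip_width: 0.0337
grasp_force: 60.6
```

Call:
apply_moves(
  travel=[
    [0,0,0.5],
    [0,0,1.5],
    [0,0,2.5],
    [0,0,3.2],
    [0,0,3.5],
  ],
  yaw=[0,0,0,0,0],
  hand=[-1,-1,-1,-1,-1],
)

```text
time: 13.58
eef_pos: [0.557, -0.3296, 0.0277]
ee_rot: [[-1.0, -0.002, -0.0], [-0.002, 1.0, 0.0], [0.0, 0.0, -1.0]]
ft_force: [-3.7, 2.4, 6.3]
grip_width: 0.0342
grasp_force: 61.7
```

Call:
apply_moves(
  travel=[
    [0,0,0],
    [0,0,0],
    [0,0,0],
    [0,0,0],
    [0,0,0],
  ],
  yaw=[0,0,0,0,0],
  hand=[-0.5,-0.2,0.2,0.6,1],
)

```text
time: 14.2
eef_pos: [0.5577, -0.3303, 0.028]
ee_rot: [[-1.0, -0.002, 0.001], [-0.002, 1.0, -0.001], [-0.001, -0.001, -1.0]]
ft_force: [0.0, -0.9, -0.2]
grip_width: 0.0837
grasp_force: 0.0
```

Call:
apply_moves(
  travel=[
    [0,0,-3],
    [0,0,-7],
    [0,0,-10],
    [1,3,-12.5],
    [2.5,8,-12.5],
  ],
  yaw=[0,0,0,0,0],
  hand=[1,1,1,1,1],
)

```text
time: 14.82
eef_pos: [0.534, -0.2516, 0.1559]
ee_rot: [[-1.0, 0.0, 0.007], [0.0, 1.0, -0.004], [-0.007, -0.004, -1.0]]
ft_force: [1.7, 0.5, 0.1]
grip_width: 0.0854
grasp_force: 0.0
```

```bash
python3 - <<'E'
from h import *
print(manip.state()["eef_pos"])
c=manip.capture("scene");save(c,"s2.png",(60,140,300,300),3.2)
E
```

```text
[ 0.53396015 -0.25163438  0.15593648]
```

View pics/s2.png

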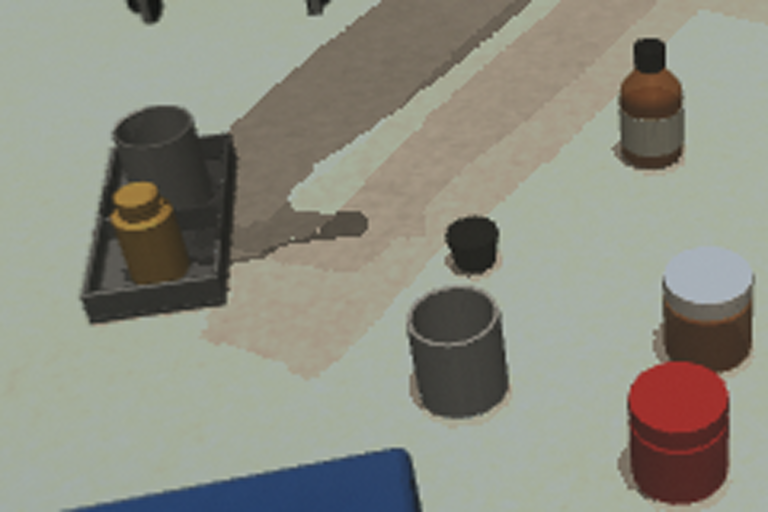

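Short tray is filled: cup at (162,165) and weight at (150,235), both standing inside. Now the tall bottle.

Call:
apply_moves(
  travel=[
    [1.5,5,0],
    [3.2,10.5,0],
    [4.8,16,0],
    [6.4,21,0],
    [7.3,24,0],
  ],
  yaw=[0,0,0,0,0],
  hand=[1,1,1,1,1],
)

```text
time: 15.5
eef_pos: [0.4577, -0.0081, 0.1526]
ee_rot: [[-1.0, -0.004, 0.001], [-0.004, 1.0, 0.0], [-0.001, 0.0, -1.0]]
ft_force: [0.1, -0.8, -0.1]
grip_width: 0.0854
grasp_force: 0.0
```

Call:
apply_moves(
  travel=[
    [0,0,0],
    [0,0,0],
    [0,0,1],
    [0,0,2],
    [0,0,2],
  ],
  yaw=[0,0,0,0,0],
  hand=[1,1,1,1,1],
)

```text
time: 16.12
eef_pos: [0.4575, -0.0105, 0.1304]
ee_rot: [[-1.0, -0.001, -0.003], [-0.001, 1.0, 0.001], [0.003, 0.001, -1.0]]
ft_force: [0.1, 0.9, -0.9]
grip_width: 0.0853
grasp_force: 0.0
```

```bash
python3 look.py bottle_tall
```

```text
[ 0.4575 -0.0105  0.1304]
bottle_tall 0.58 [256.1, 179.1, 319.6, 263.2] [ 0.458 -0.01   0.084] [0.021 0.021 0.012]
```

Call:
apply_moves(
  travel=[
    [0,0,4],
    [0,0,7.5],
    [0,0,9.5],
    [0,0,10.5],
    [0,0,10.9],
  ],
  yaw=[0,0,0,0,0],
  hand=[1,1,1,1,1],
)

```text
time: 16.85
eef_pos: [0.4588, -0.0102, 0.0234]
ee_rot: [[-1.0, -0.002, 0.0], [-0.002, 1.0, -0.0], [-0.0, -0.0, -1.0]]
ft_force: [-0.1, -0.1, 0.3]
grip_width: 0.0854
grasp_force: 0.0
```

Call:
apply_moves(
  travel=[
    [0,0,0],
    [0,0,0],
    [0,0,0],
    [0,0,0],
    [0,0,0],
  ],
  yaw=[0,0,0,0,0],
  hand=[0.2,-0.4,-1,-1,-1],
  newtons=40,
)

```text
time: 17.48
eef_pos: [0.4598, -0.0103, 0.0247]
ee_rot: [[-1.0, -0.002, 0.003], [-0.002, 1.0, -0.0], [-0.003, -0.0, -1.0]]
ft_force: [-0.0, 0.9, 5.2]
grip_width: 0.0424
grasp_force: 41.3
```

Call:
apply_moves(
  travel=[
    [0,0,0],
    [0,0,-2],
    [0,0,-5],
    [0,0,-8],
    [0,0,-11],
  ],
  yaw=[0,0,0,0,0],
  hand=[-1,-1,-1,-1,-1],
)

```text
time: 18.1
eef_pos: [0.4577, -0.0101, 0.1332]
ee_rot: [[-1.0, -0.002, -0.002], [-0.002, 1.0, 0.0], [0.002, 0.0, -1.0]]
ft_force: [-0.2, 0.0, -1.5]
grip_width: 0.0429
grasp_force: 41.1
```

Call:
apply_moves(
  travel=[
    [-0.7,4,0],
    [-1.5,9,0],
    [-2.4,14.5,0],
    [-3.3,20,0],
    [-4.2,25,0],
  ],
  yaw=[0,0,0,0,0],
  hand=[-1,-1,-1,-1,-1],
)

```text
time: 18.73
eef_pos: [0.4995, 0.2416, 0.1322]
ee_rot: [[-1.0, -0.003, -0.002], [-0.003, 1.0, -0.001], [0.002, -0.001, -1.0]]
ft_force: [0.7, -0.8, -1.0]
grip_width: 0.0429
grasp_force: 41.1
```

Call:
apply_moves(
  travel=[
    [-0.8,5,0],
    [-1.5,9,0],
    [-1.6,9.9,0],
    [-1.6,9.9,2.5],
    [-1.6,9.9,5],
  ],
  yaw=[0,0,0,0,0],
  hand=[-1,-1,-1,-1,-1],
)

```text
time: 19.35
eef_pos: [0.5157, 0.3382, 0.0823]
ee_rot: [[-1.0, -0.002, -0.0], [-0.002, 1.0, -0.001], [0.0, -0.001, -1.0]]
ft_force: [-0.9, -1.0, -2.0]
grip_width: 0.0427
grasp_force: 41.2
```

Call:
apply_moves(
  travel=[
    [0,0,1],
    [0,0,2],
    [0,0,2],
    [0,0,2],
    [0,0,2],
  ],
  yaw=[0,0,0,0,0],
  hand=[-1,-1,-1,-1,-1],
)

```text
time: 19.98
eef_pos: [0.5165, 0.3393, 0.0645]
ee_rot: [[-1.0, -0.002, 0.002], [-0.002, 1.0, 0.001], [-0.002, 0.001, -1.0]]
ft_force: [0.3, -0.2, -1.8]
grip_width: 0.043
grasp_force: 41.2
```

```bash
python3 - <<'E'
from h import *
s=manip.state();print(s["eef_pos"])
c=manip.capture("wrist");save(c,"w3.png")
E
```

```text
[0.51652935 0.33930131 0.06447981]
```

View pics/w3.png

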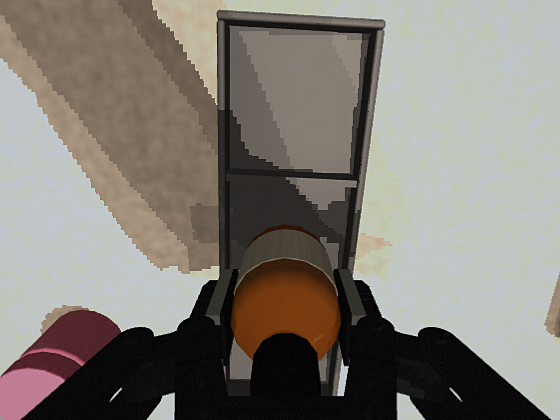

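The bottle at (285,300) hangs over the middle compartment, beyond the cross wall at row 178. Lowering it.

Call:
apply_moves(
  travel=[
    [0,0,1.5],
    [0,0,2.6],
    [0,0,3.2],
    [0,0,3.5],
    [0,0,3.5],
  ],
  yaw=[0,0,0,0,0],
  hand=[-1,-1,-1,-1,-1],
)

```text
time: 20.65
eef_pos: [0.5157, 0.3389, 0.0288]
ee_rot: [[-1.0, -0.002, -0.0], [-0.002, 1.0, -0.0], [0.0, -0.0, -1.0]]
ft_force: [-2.6, -0.1, 2.2]
grip_width: 0.0431
grasp_force: 41.5
```

Call:
apply_moves(
  travel=[
    [0,0,0],
    [0,0,0],
    [0,0,0],
    [0,0,0],
    [0,0,0],
  ],
  yaw=[0,0,0,0,0],
  hand=[-0.4,0,0.4,0.8,1],
)

```text
time: 21.28
eef_pos: [0.5161, 0.3391, 0.0282]
ee_rot: [[-1.0, -0.002, 0.0], [-0.002, 1.0, 0.0], [-0.0, 0.0, -1.0]]
ft_force: [-0.2, 0.3, -0.4]
grip_width: 0.0856
grasp_force: 0.0
```

Call:
apply_moves(
  travel=[
    [0,0,-3],
    [0,0,-8],
    [0,0,-12],
    [-2,-4,-13],
    [-4,-9,-13],
  ],
  yaw=[0,0,0,0,0],
  hand=[1,1,1,1,1],
)

```text
time: 21.9
eef_pos: [0.5577, 0.2495, 0.1606]
ee_rot: [[-1.0, -0.005, 0.005], [-0.005, 1.0, 0.002], [-0.005, 0.002, -1.0]]
ft_force: [0.6, 0.4, -1.1]
grip_width: 0.0854
grasp_force: 0.0
```

Call:
apply_moves(
  travel=[
    [-2,-5,0],
    [-4.5,-10.5,0],
    [-7,-16,0],
    [-9.4,-21.5,0],
    [-10.4,-24.2,0],
  ],
  yaw=[0,0,0,0,0],
  hand=[1,1,1,1,1],
)

```text
time: 22.52
eef_pos: [0.6616, 0.0037, 0.1578]
ee_rot: [[-1.0, 0.001, 0.0], [0.001, 1.0, -0.001], [-0.0, -0.001, -1.0]]
ft_force: [0.1, -0.2, 0.7]
grip_width: 0.0854
grasp_force: 0.0
```

Call:
apply_moves(
  travel=[
    [0,0,0],
    [0,0,2],
    [0,0,3],
    [0,0,3],
    [0,0,3],
  ],
  yaw=[0,0,0,0,0],
  hand=[1,1,1,1,1],
)

```text
time: 23.15
eef_pos: [0.6607, 0.0079, 0.1289]
ee_rot: [[-1.0, -0.003, 0.001], [-0.003, 1.0, -0.0], [-0.001, -0.0, -1.0]]
ft_force: [0.6, 0.7, 0.8]
grip_width: 0.0856
grasp_force: 0.0
```

```bash
python3 look.py jar cup_1
```

```text
[0.6607 0.0079 0.1289]
jar 0.69 [506.7, 90.5, 560.0, 172.9] [0.603 0.178 0.05 ] [0.038 0.016 0.012]
jar 0.65 [247.4, 171.9, 319.7, 260.8] [0.66  0.007 0.051] [0.051 0.051 0.011]
jar 0.61 [217.7, 276.9, 281.3, 371.3] [ 0.754 -0.019  0.051] [0.052 0.05  0.011]
cup_1 0.6 [37.3, 194.8, 142.4, 285.9] [ 0.68  -0.136  0.052] [0.051 0.051 0.011]
```

Descend to z 0.026 and grip.

Call:
apply_moves(
  travel=[
    [0,0,4],
    [0,0,7.5],
    [0,0,9.3],
    [0,0,10.2],
    [0,0,10.2],
  ],
  yaw=[0,0,0,0,0],
  hand=[1,1,1,1,1],
)

```text
time: 23.92
eef_pos: [0.6608, 0.0072, 0.0267]
ee_rot: [[-1.0, -0.002, 0.0], [-0.002, 1.0, -0.0], [-0.0, -0.0, -1.0]]
ft_force: [-0.2, -0.4, -0.4]
grip_width: 0.0853
grasp_force: 0.0
```

Call:
apply_moves(
  travel=[
    [0,0,0],
    [0,0,0],
    [0,0,0],
    [0,0,0],
    [0,0,0],
  ],
  yaw=[0,0,0,0,0],
  hand=[0.4,-0.2,-1,-1,-1],
)

```text
time: 24.55
eef_pos: [0.6619, 0.0073, 0.0283]
ee_rot: [[-1.0, -0.002, 0.003], [-0.002, 1.0, -0.0], [-0.003, -0.0, -1.0]]
ft_force: [1.6, 1.1, 5.6]
grip_width: 0.051
grasp_force: 42.3
```

Call:
apply_moves(
  travel=[
    [0,0,0],
    [0,0,-2],
    [0,0,-5],
    [0,0,-9],
    [0,0,-12.5],
  ],
  yaw=[0,0,0,0,0],
  hand=[-1,-1,-1,-1,-1],
)

```text
time: 25.18
eef_pos: [0.6601, 0.0072, 0.1529]
ee_rot: [[-1.0, -0.002, -0.001], [-0.002, 1.0, -0.0], [0.001, -0.0, -1.0]]
ft_force: [0.6, -0.5, -1.5]
grip_width: 0.0508
grasp_force: 41.9
```

Call:
apply_moves(
  travel=[
    [0.8,4,0],
    [1.8,9,0],
    [2.9,14.5,0],
    [4,20,0],
    [5,25,0],
  ],
  yaw=[0,0,0,0,0],
  hand=[-1,-1,-1,-1,-1],
)

```text
time: 25.8
eef_pos: [0.6089, 0.2588, 0.1515]
ee_rot: [[-1.0, -0.002, -0.001], [-0.002, 1.0, -0.0], [0.001, -0.0, -1.0]]
ft_force: [1.4, -0.3, -0.7]
grip_width: 0.0507
grasp_force: 42.0
```

Call:
apply_moves(
  travel=[
    [1,5,0],
    [1.5,7.8,0],
    [1.5,7.8,2],
    [1.5,7.8,5.5],
    [1.5,7.8,7.5],
  ],
  yaw=[0,0,0,0,0],
  hand=[-1,-1,-1,-1,-1],
)

```text
time: 26.42
eef_pos: [0.5932, 0.3346, 0.074]
ee_rot: [[-1.0, -0.003, -0.004], [-0.003, 1.0, -0.002], [0.004, -0.002, -1.0]]
ft_force: [0.1, 0.3, -1.8]
grip_width: 0.0506
grasp_force: 42.0
```

Call:
apply_moves(
  travel=[
    [0,0,1],
    [0,0,1],
    [0,0,1],
    [0,0,1],
    [0,0,1],
  ],
  yaw=[0,0,0,0,0],
  hand=[-1,-1,-1,-1,-1],
)

```text
time: 27.05
eef_pos: [0.5954, 0.3353, 0.0674]
ee_rot: [[-1.0, -0.002, 0.002], [-0.002, 1.0, 0.001], [-0.002, 0.001, -1.0]]
ft_force: [0.4, 0.3, -1.8]
grip_width: 0.0505
grasp_force: 42.0
```

```bash
python3 - <<'E'
from h import *
s=manip.state();print(s["eef_pos"])
c=manip.capture("wrist");save(c,"w4.png")
E
```

```text
[0.59542379 0.33534058 0.06740668]
```

View pics/w4.png

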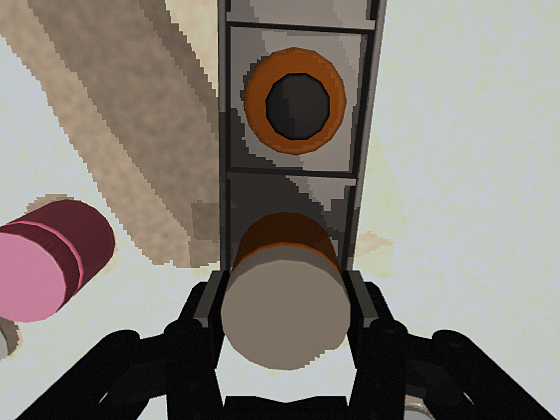

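The bottle stands in the middle compartment at (297,103), and the jar at (285,310) is over the end compartment beyond the wall at row 177. Setting it down.

Call:
apply_moves(
  travel=[
    [0,0,1.5],
    [0,0,2.6],
    [0,0,3.2],
    [0,0,3.5],
    [0,0,3.5],
  ],
  yaw=[0,0,0,0,0],
  hand=[-1,-1,-1,-1,-1],
)

```text
time: 27.72
eef_pos: [0.5941, 0.3348, 0.0323]
ee_rot: [[-1.0, -0.002, -0.001], [-0.002, 1.0, -0.001], [0.001, -0.001, -1.0]]
ft_force: [-2.7, -0.1, 3.1]
grip_width: 0.0508
grasp_force: 42.5
```

Call:
apply_moves(
  travel=[
    [0,0,0],
    [0,0,0],
    [0,0,0],
    [0,0,0],
    [0,0,0],
  ],
  yaw=[0,0,0,0,0],
  hand=[-0.2,0.2,0.6,1,1],
)

```text
time: 28.35
eef_pos: [0.5949, 0.3351, 0.0308]
ee_rot: [[-1.0, -0.002, -0.0], [-0.002, 1.0, -0.0], [0.0, -0.0, -1.0]]
ft_force: [-0.3, -1.6, -0.0]
grip_width: 0.0855
grasp_force: 0.0
```

Call:
apply_moves(
  travel=[
    [0,0,-3],
    [0,0,-8],
    [0,0,-12],
    [-0.8,-5,-12],
    [-1.7,-10.5,-12],
  ],
  yaw=[0,0,0,0,0],
  hand=[1,1,1,1,1],
)

```text
time: 28.98
eef_pos: [0.6129, 0.2302, 0.1524]
ee_rot: [[-1.0, -0.005, 0.003], [-0.005, 1.0, 0.001], [-0.003, 0.001, -1.0]]
ft_force: [1.0, -0.2, 0.3]
grip_width: 0.0854
grasp_force: 0.0
```

Call:
apply_moves(
  travel=[
    [-1,-5.5,0],
    [-2,-11,0],
    [-3,-16.5,0],
    [-4,-22,0],
    [-5,-27.5,0],
  ],
  yaw=[0,0,0,0,0],
  hand=[1,1,1,1,1],
)

```text
time: 29.6
eef_pos: [0.663, -0.0465, 0.1512]
ee_rot: [[-1.0, -0.002, 0.0], [-0.002, 1.0, 0.0], [-0.0, 0.0, -1.0]]
ft_force: [1.0, -0.2, 0.4]
grip_width: 0.0855
grasp_force: 0.0
```

Call:
apply_moves(
  travel=[
    [-1,-5,0],
    [-1.8,-9.1,0],
    [-1.8,-9.1,1],
    [-1.8,-9.1,2],
    [-1.8,-9.1,2],
  ],
  yaw=[0,0,0,0,0],
  hand=[1,1,1,1,1],
)

```text
time: 30.22
eef_pos: [0.6797, -0.1338, 0.1293]
ee_rot: [[-1.0, -0.004, -0.003], [-0.004, 1.0, 0.001], [0.003, 0.001, -1.0]]
ft_force: [0.9, 0.4, 0.2]
grip_width: 0.0851
grasp_force: 0.0
```

```bash
python3 look.py cup_1
```

```text
[ 0.6797 -0.1338  0.1293]
cup_1 0.67 [245.9, 170.4, 323.5, 260.1] [ 0.68  -0.137  0.052] [0.051 0.05  0.011]
```

Call:
apply_moves(
  travel=[
    [0,-0.1,4],
    [0,-0.1,7.5],
    [0,-0.1,9.5],
    [0,-0.1,10.4],
    [0,-0.1,10.4],
  ],
  yaw=[0,0,0,0,0],
  hand=[1,1,1,1,1],
)

```text
time: 30.95
eef_pos: [0.681, -0.1365, 0.0276]
ee_rot: [[-1.0, -0.003, 0.0], [-0.003, 1.0, -0.0], [-0.0, -0.0, -1.0]]
ft_force: [0.9, -0.7, 0.4]
grip_width: 0.0853
grasp_force: 0.0
```

Call:
apply_moves(
  travel=[
    [0,0,0],
    [0,0,0],
    [0,0,0],
    [0,0,0],
    [0,0,0],
  ],
  yaw=[0,0,0,0,0],
  hand=[0.4,-0.2,-1,-1,-1],
)

```text
time: 31.58
eef_pos: [0.6824, -0.1372, 0.0296]
ee_rot: [[-1.0, -0.002, 0.004], [-0.002, 1.0, -0.001], [-0.004, -0.001, -1.0]]
ft_force: [-0.3, -0.2, 5.5]
grip_width: 0.0503
grasp_force: 42.1
```

Call:
apply_moves(
  travel=[
    [0,0,0],
    [0,0,-2],
    [0,0,-5],
    [0,0,-9],
    [0,0,-13.5],
  ],
  yaw=[0,0,0,0,0],
  hand=[-1,-1,-1,-1,-1],
)

```text
time: 32.2
eef_pos: [0.6799, -0.1364, 0.1628]
ee_rot: [[-1.0, -0.002, -0.003], [-0.002, 1.0, 0.001], [0.003, 0.001, -1.0]]
ft_force: [1.5, -0.0, -0.6]
grip_width: 0.0504
grasp_force: 41.9
```

Call:
apply_moves(
  travel=[
    [1.5,3,0],
    [3.8,7.5,0],
    [6.2,12.3,0],
    [8.7,17.2,0],
    [11.2,22,0],
  ],
  yaw=[0,0,0,0,0],
  hand=[-1,-1,-1,-1,-1],
)

```text
time: 32.83
eef_pos: [0.5671, 0.0845, 0.1627]
ee_rot: [[-1.0, -0.002, -0.0], [-0.002, 1.0, 0.0], [0.0, 0.0, -1.0]]
ft_force: [0.3, 0.6, -1.1]
grip_width: 0.0507
grasp_force: 41.9
```

Call:
apply_moves(
  travel=[
    [2.5,4.9,0],
    [5,9.8,0],
    [7.5,14.7,0],
    [10,19.6,0],
    [12,23.8,0],
  ],
  yaw=[0,0,0,0,0],
  hand=[-1,-1,-1,-1,-1],
)

```text
time: 33.45
eef_pos: [0.4463, 0.3224, 0.1629]
ee_rot: [[-1.0, -0.003, -0.0], [-0.003, 1.0, 0.0], [0.0, 0.0, -1.0]]
ft_force: [1.6, -0.0, -1.6]
grip_width: 0.0508
grasp_force: 41.9
```

Call:
apply_moves(
  travel=[
    [1.1,2,0],
    [1.1,2,2],
    [1.1,2,6],
    [1.1,2,9],
    [1.1,2,9.5],
  ],
  yaw=[0,0,0,0,0],
  hand=[-1,-1,-1,-1,-1],
)

```text
time: 34.08
eef_pos: [0.4345, 0.3394, 0.0647]
ee_rot: [[-1.0, -0.002, -0.005], [-0.002, 1.0, -0.003], [0.005, -0.003, -1.0]]
ft_force: [-0.3, -0.1, -0.7]
grip_width: 0.0504
grasp_force: 42.0
```

```bash
python3 - <<'E'
from h import *
s=manip.state();print(s["eef_pos"])
c=manip.capture("wrist");save(c,"w5.png")
E
```

```text
[0.43447467 0.33944081 0.06471946]
```

View pics/w5.png

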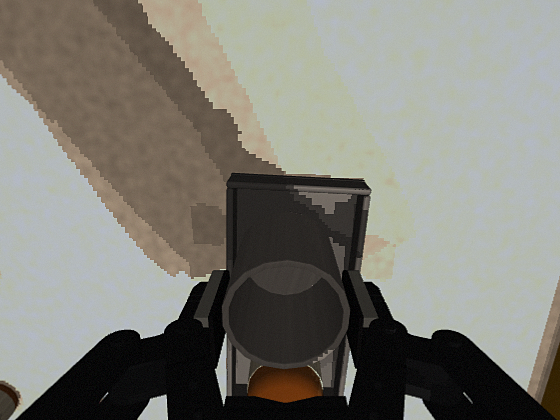

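Cup at (285,315) is over the near end compartment, with the bottle cap at (285,380) clear of it. Lowering.

Call:
apply_moves(
  travel=[
    [0,0,1.5],
    [0,0,2.6],
    [0,0,3.2],
    [0,0,3.5],
    [0,0,3.5],
  ],
  yaw=[0,0,0,0,0],
  hand=[-1,-1,-1,-1,-1],
)

```text
time: 34.75
eef_pos: [0.4366, 0.3406, 0.0336]
ee_rot: [[-1.0, -0.002, -0.0], [-0.002, 1.0, -0.0], [0.0, -0.0, -1.0]]
ft_force: [-2.5, -1.4, 4.2]
grip_width: 0.0506
grasp_force: 42.5
```

Call:
apply_moves(
  travel=[
    [0,0,0],
    [0,0,0],
    [0,0,0],
    [0,0,0],
    [0,0,0],
  ],
  yaw=[0,0,0,0,0],
  hand=[-0.2,0.2,0.6,1,1],
)

```text
time: 35.38
eef_pos: [0.4369, 0.3408, 0.032]
ee_rot: [[-1.0, -0.002, -0.0], [-0.002, 1.0, 0.0], [0.0, 0.0, -1.0]]
ft_force: [0.5, 0.1, -0.4]
grip_width: 0.0852
grasp_force: 0.0
```

Call:
apply_moves(
  travel=[
    [0,0,-3],
    [0,0,-8],
    [0,0,-13],
    [1.5,-5,-15],
    [3,-10,-15],
  ],
  yaw=[0,0,0,0,0],
  hand=[1,1,1,1,1],
)

```text
time: 36.0
eef_pos: [0.4085, 0.2406, 0.1851]
ee_rot: [[-1.0, -0.004, 0.006], [-0.004, 1.0, 0.002], [-0.006, 0.002, -1.0]]
ft_force: [0.6, -1.1, 0.3]
grip_width: 0.0856
grasp_force: 0.0
```

Call:
apply_moves(
  travel=[
    [3,-5,0],
    [5,-10,0],
    [6,-15,0],
    [6,-18,0],
    [6,-18,0],
  ],
  yaw=[0,0,0,0,0],
  hand=[1,1,1,1,1],
)

```text
time: 36.62
eef_pos: [0.3475, 0.0592, 0.1824]
ee_rot: [[-1.0, 0.002, 0.001], [0.002, 1.0, -0.0], [-0.001, -0.0, -1.0]]
ft_force: [0.7, 0.7, 0.7]
grip_width: 0.0854
grasp_force: 0.0
```

```bash
python3 - <<'E'
from h import *
print(manip.state()["eef_pos"])
c=manip.capture("scene");save(c,"s3.png",s=1.4)
t=manip.capture("top")
for cam in(c,t):
  for k in "bottle_tall bottle_short jar cup_1 weight_large weight_small".split():
    for r in manip.outline_of(cam,k)[:3]:
        if r["p"]<.3: continue
        P,_=cloud(cam,r["region"])
        if len(P)<5: continue
        q=P[P[:,2]>np.percentile(P[:,2],97)-.01]
        print(k,round(r["p"],2),"top",np.round(np.percentile(P[:,2],97),3),np.round((q.min(0)+q.max(0))/2,3)[:2],np.round(np.ptp(q,0),3)[:2])
E
```

```text
[0.34754943 0.05917066 0.18240797]
bottle_tall 0.73 top 0.065 [ 0.562 -0.329] [0.025 0.025]
bottle_tall 0.68 top 0.092 [0.517 0.337] [0.021 0.021]
bottle_short 0.68 top 0.053 [0.572 0.12 ] [0.017 0.014]
jar 0.89 top 0.057 [ 0.758 -0.019] [0.05  0.051]
jar 0.88 top 0.061 [0.596 0.332] [0.051 0.05 ]
jar 0.62 top 0.057 [0.603 0.196] [0.049 0.047]
cup_1 0.82 top 0.061 [ 0.505 -0.337] [0.103 0.05 ]
cup_1 0.57 top 0.06 [0.46  0.338] [0.101 0.05 ]
weight_large 0.66 top 0.065 [ 0.561 -0.329] [0.027 0.025]
weight_large 0.41 top 0.023 [ 0.518 -0.333] [0.172 0.098]
weight_small 0.52 top 0.038 [0.464 0.136] [0.017 0.019]
bottle_tall 0.69 top 0.094 [0.515 0.337] [0.019 0.023]
jar 0.86 top 0.058 [ 0.754 -0.019] [0.05  0.049]
jar 0.76 top 0.058 [0.599 0.197] [0.051 0.05 ]
jar 0.56 top 0.062 [0.593 0.334] [0.051 0.049]
cup_1 0.9 top 0.061 [ 0.477 -0.338] [0.049 0.052]
cup_1 0.75 top 0.06 [0.434 0.338] [0.046 0.048]
weight_large 0.56 top 0.065 [ 0.557 -0.33 ] [0.024 0.022]
weight_small 0.57 top 0.061 [ 0.477 -0.338] [0.049 0.052]
weight_small 0.41 top 0.041 [0.459 0.137] [0.013 0.014]
```

View pics/s3.png

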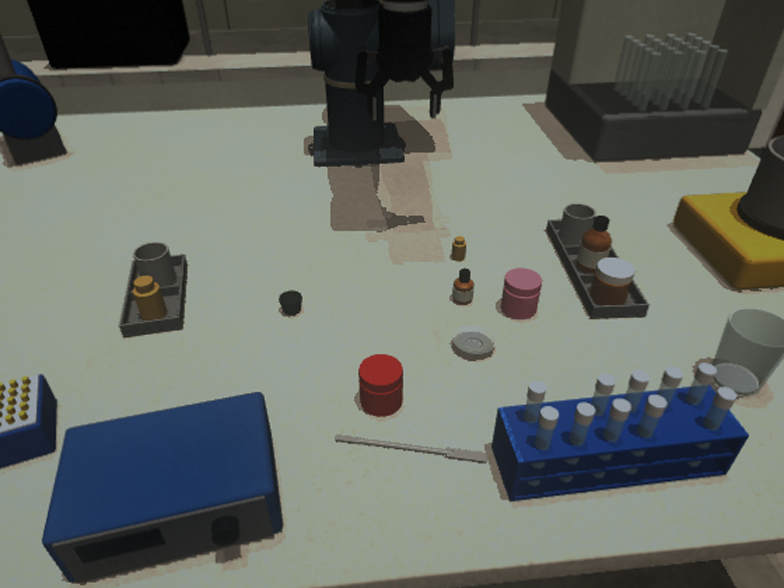

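The heights are what they should be with everything on a 4 mm tray floor. The long tray holds cup (578,223), bottle (596,245) and jar (612,282), the short tray holds cup (153,265) and weight (148,298), and the small bottle and weight are where they started. Handing in.

```bash
python3 -c "
from workcell import manip
print(manip.finish_job())"
```

```text
the job is handed in; nothing more can be done
None
```

Both kits are made up and the job is handed in at about 37 s: tall bottle, jar and a cup in the long tray, large weight and the other cup in the short tray, all checked by camera beforehand; no verdict came back.

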